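# Dispense one slide mailer and lay it out

### The arm

A 6-joint arm with a two-finger parallel gripper is mounted at the origin on a cart in front of the work surface, level with it; the furniture and walls round the work are solid. World frame = base frame: x ahead of the robot, y to its left, z up, the work surface at z = 0. Lengths are in m, angles in rad, forces in N, time in s.
With the tool pointing down it reaches from about 0.275 to 0.975 m from the base axis. Payload 8.4 kg.
Tool frame: the origin (TCP) lies midway between the tips of the shut fingers; the grasp point (between the pads) lies bot.hold_point_z behind it (bot.hold_point_z is the distance from the TCP to the grasp point, in m); z points along the fingers, y is the line along which they close (so a half turn about z gives the same grasp; the last joint's range is limited). The gripper opens to 92 mm and grips with 3 to 60 N. Pads are 20 mm wide; open, the fingers measure 128 mm over their backs; the gripper's body (75 mm by 189 mm) begins 69 mm behind the grasp point.
Start: joints at [1.331, 0.353, 1.633, -0, 1.155, -0.002], TCP at [0.147, 0.607, 0.215] pointing down, gripper open.
Joint ranges: [-2.63, 2.63], [-0.92, 2.1], [0.06, 2.66], [-1.3, 4.44], [0, 2.69], [-3.02, 3.02]. Speed limits (rad/s): [2.22, 2.22, 2.79, 3.14, 3.14, 3.14].

### API

Orientations are given as a unit quaternion [w, x, y, z].
In Python, from bench import bot, optics, job_done gives the robot as it stands. The module is installed in compiled form; this text tells all that it offers.
- The arm moves only by the tool carry_out, never from a script. Its argument "commands" is a list that holds one entry, the list of rows, each a list of 6 numbers: the shift along the tool's x, y, z in m, then the turn, a rotation vector about the tool's x, y, z in degrees. In form: [[[tx, ty, tz, ax, ay, az], ...]]. A call has exactly 5 rows; each row shifts and turns the commanded pose from where the row before left it, along the tool's axes as they then stand; what a row does not reach is not made up. A row lasts 1/12 s, in which the tool goes at most 41.7 mm and 7.16 degrees, less where a joint would pass 70% of its speed; a pose out of reach is approached as far as the arm can. A call is refused whole if a number of a shift passes 0.0417 or a number of a turn 7.16, either way. A call with a gripper value outside its range is refused whole. "claw" is the closure in counts, from 0 (fully open) to 255 (shut), set as the call begins (left out, the last holds). The fingers move at their own pace and stop on an object; "force" is the grip in N (left out, the last holds). Time passes only in rows, so rows that do not move let the fingers close, or fill a call up. It gives the time, the measured TCP pose, the force, the opening and the grip force at its end, in the units of the state.
- bot.observe(): the state, without advancing time (a new reading comes with each control period).
- optics.camera(name): name is "scene" or "top"; returns a dict with "color" (400x640x3 uint8, red, green, blue), "depth" (400x640 float32, m along the optical axis (not along the pixel's ray), 0 where there is no reading), "intrinsics" (3x3 intrinsics, pixels), "R" (3x3) and "t" (3): a world point X has camera coordinates R X + t. Camera axes: x right, y down, z forward; pixel columns grow to the right and rows downward; lengths in m; the calibration is good to about 2 mm. A picture is of the moment at which its call begins.
- job_done(): hands the job in; it is judged then, once.
The state is a dict: "time": time; "qpos": joint angles; "joint_vel": joint speeds; "tau": joint torques, N m; "position": TCP position; "orientation": TCP orientation; "contact_force": force on the tool from outside, world axes, zero at the start; "wrist_torque": the same for the moment, N m; "width": finger opening in m; "grip_force": force on a finger pad.
Only numpy, scipy, OpenCV 4.12 (cv2) and the standard library are available. Lean on these libraries where they do the work, as an engineer would, in place of code of your own. Each camera call takes 0.05 s, during which the arm holds its last target. There are 200 camera calls.

### The job

Get one blue slide mailer out of the dispenser: slide the red handle all the way to its end, then let go of it there so that its spring snaps it back home by itself. Take the one mailer that came out onto the chute and lay it (do not drop it) flat, label up, on the yellow notebook, well inside its edges. Leave the other two mailers in the dispenser and do not disturb the things standing around.

Things in the scene. Friction and masses are not known exactly. Their poses are not given: they have to be found in the camera images.
- dispenser: Fixed metal slide-mailer dispenser, 310 x 84 mm. Origin on the work surface under the centre of its magazine; x points along the stroke, towards the open chute; z up. Magazine: four corner posts (outside 82 mm along x, 60 mm along y, tops at 85 mm) round a stack of three mailers on a deck 16 mm high. Behind it (x -41 to -173 mm) the pusher runs between low guides, 32 mm high.
- chute (a point): Middle of the open chute, 79 mm in front of the dispenser's origin, on the chute's top, 16 mm above the work surface; axes as the dispenser's. The chute (x 41 to 130 mm) is 30 mm wide, narrower than a mailer, so that fingers can straddle it, over a base plate 84 mm wide and 8 mm high; a 5 mm lip ends it.
- pusher (a joint): Spring-return pusher: 0 = home, grows along the dispenser's +x, hard stop (end of stroke) at 0.084 m. The spring pulls back with 3 N at home, 6.4 N at the end; pushing the stack adds a little. The full stroke pushes the bottom mailer out onto the chute; let go, the pusher snaps home in about a third of a second and the stack drops.
- handle (a point): Grip point of the pusher's upright red handle, a block 20 mm along the dispenser's x and 36 mm along its y, reaching 17 mm above this point and 40 mm below. It moves with the pusher: 161 mm behind the dispenser's origin (x = -161 mm) at home, 77 mm behind at the end, where 26 mm remain between it and the magazine posts.
- case_a (a point): Centre (half-way up) of the bottom mailer, the one to be dispensed: closed blue plastic case 66 (its x, along the stroke) x 44 (its y) x 24 mm high, some 40 to 85 g, white label on top (z). After the stroke it lies on the chute about 79 mm in front of the dispenser's origin, axes along the dispenser's.
- case_b (a point): Centre of the middle mailer of the stack, alike. After the stroke it drops to the bottom of the magazine and stays there.
- case_c (a point): Centre of the top mailer of the stack, alike; it stays on the middle one.
- notebook: Yellow notebook, lying fixed on the work surface, 210 (its x) x 150 (its y) x 11 mm high. Origin: centre of its underside.
- cup_1: Loose specimen cup with a yellow lid, 64 mm across, 66 mm high, a bystander. Origin at its underside.
- cup_2: Loose specimen cup with a red lid, 58 mm across, 66 mm high, a bystander. Origin at its underside.
- reagent_4: Loose white bottle with a green cap, 62 mm across, 118 mm high, a bystander. Origin at its underside.
Not all that is in view belongs to the job. What is shaped like the part that bears case_c but brown or green is not meant.

How it is judged:
On the way, in this order (a step that is already met when the one before it is completed fails the run):
1. the pusher is slid to its end (within 4 mm) (value of joint pusher above 0.08 m), for 0.1 s.
2. the pusher, let go of in the outer part of its stroke, flies back with no finger on it (value of joint pusher between 0.02 and 0.075 m and velocity of joint pusher below -0.06 m/s and contact force between the fingers and pusher below 0.2 N).
3. the pusher is home and the mailer lies out on the chute (value of joint pusher below 0.004 m and x of case_a in the frame of dispenser above 0.07 m), for 0.1 s.
At the end, for the whole second after the job is handed in: The pusher is home (within 4 mm); the dispensed mailer lies flat, label up, at rest on the notebook, its centre at least 20 mm inside the notebook's edges; the other two mailers are in the magazine, stacked on its deck (within 15 mm along the stroke and 6 mm in height) (value of joint pusher below 0.004 m and x of case_a in the frame of notebook between -0.085 and 0.085 m and y of case_a in the frame of notebook between -0.055 and 0.055 m and z of case_a in the frame of notebook between 0.017 and 0.029 m and angle between case_a's own z axis and vertical below 0.12 rad and linear speed of mailer_a below 0.02 m/s and x of case_b in the frame of dispenser between -0.015 and 0.015 m and z of case_b in the frame of dispenser between 0.022 and 0.034 m and x of case_c in the frame of dispenser between -0.015 and 0.015 m and z of case_c in the frame of dispenser between 0.046 and 0.058 m); the robot touches nothing.
It fails at once if a second mailer leaves the magazine (x of any of case_b, case_c in the frame of dispenser above 0.03 m).
It fails at once if the mailer is dropped: let go over the notebook more than 25 mm above it (x of case_a in the frame of notebook between -0.105 and 0.105 m and y of case_a in the frame of notebook between -0.075 and 0.075 m and z of case_a in the frame of notebook above 0.048 m and contact force between the fingers and mailer_a below 0.05 N).
It fails at once if a cup or the bottle is moved by more than 40 mm (distance of any of cup_1, cup_2, reagent_4 from where it was at the start of the episode above 0.04 m).
It also fails if it takes over 51 s, if anything falls off the work surface, if the arm or the gripper's body presses on something with over 40 N, if the wrist force passes 120 N, or if a joint passes its speed limit or range.

## Working session

There is one attempt and no reset: what is moved stays moved. The work goes in short steps, Python scripts to look and compute and a tool call to move; the robot and the scene stay as the last step left them, time stands still between calls to the robot, and variables do not carry over. Pictures are saved under pics/ and viewed, at most 10 in all, crops included, and the job is handed in when it is done.

Besides the shell and the picture viewer there is one more tool, called after "Call:" by a JSON object that holds its "name" and its "arguments". carry_out: Moves the arm, as the interface text tells. Its arguments: {"type":"object","properties":{"commands":{"type":"array"},"claw":{"type":"number"},"force":{"type":"number"}},"required":["commands"]}

```bash
mkdir -p pics; cat > h.py <<'E'
import numpy as np, cv2
from bench import bot, optics, job_done
def snap(n):
    c=optics.camera(n); np.savez(f'/tmp/{n}.npz',**{k:np.asarray(c[k]) for k in('color','depth','intrinsics','R','t')}); return c
def cloud(c):
    d=c['depth'];v,u=np.indices(d.shape);K=np.asarray(c['intrinsics'])
    P=np.stack([(u-K[0,2])/K[0,0]*d,(v-K[1,2])/K[1,1]*d,d],-1)
    return (P-np.asarray(c['t']))@np.asarray(c['R'])
E
python3 - <<'E'
from h import *
for n in('scene','top'):
    c=snap(n); cv2.imwrite(f'pics/{n}0.png',c['color'][:,:,::-1])
print(bot.observe(), bot.hold_point_z)
E
```

```text
{'time': 0.1, 'qpos': array([ 1.33056857e+00,  3.53586356e-01,  1.63403739e+00, -7.36741002e-05,
        1.15522559e+00, -2.39199055e-03]), 'joint_vel': array([ 0.0009577 , -0.00031514, -0.0030349 , -0.00039899,  0.00043293,
       -0.00010708]), 'tau': array([-1.05162915e-03, -5.94903624e+01, -3.34930015e+01,  6.97366032e-02,
        1.84477813e-02, -3.73077398e-05]), 'position': array([0.14716286, 0.60697018, 0.21394369]), 'orientation': array([-4.25927475e-05,  1.18622992e-01,  9.92939167e-01, -6.27803309e-04]), 'contact_force': array([ 0.05363417, -1.07450367, -0.13340339]), 'wrist_torque': array([0.04068526, 0.01157598, 0.02002201]), 'grip_force': 0.0, 'width': 0.09225904473421725} 0.0187
```

View pics/scene0.png

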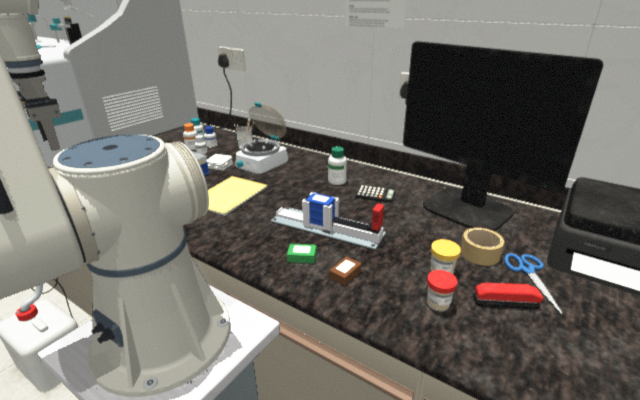

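View pics/top0.png

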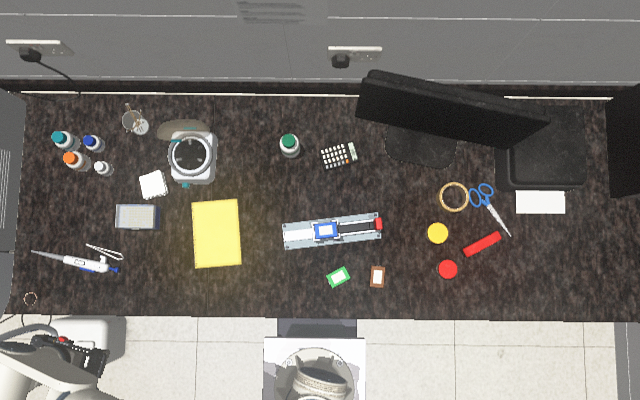

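Scene: the blue stack is at top-view (326,230), with the red handle at (378,224) and the chute end at (285,234). The notebook is at (217,233). Look-alikes are the green mailer (338,277) and the brown one (377,277), and for the handle the red tool (482,243) and red lid (448,269). I choose the blue stack and the handle on the dispenser; I'll check them in a crop and measure.

```bash
python3 - <<'E'
from h import *
c=dict(np.load('/tmp/top.npz')); P=cloud(c); img=c['color']
cv2.imwrite('pics/crop1.png',cv2.resize(img[195:295,270:400,::-1],None,fx=6,fy=6)[:600,:800])
hsv=cv2.cvtColor(img,cv2.COLOR_RGB2HSV)
def m(lo,hi,box):
    k=cv2.inRange(hsv,lo,hi)>0; b=np.zeros_like(k); b[box[0]:box[1],box[2]:box[3]]=1; return k&b
def rep(n,k,top=None):
    Q=P[k]; 
    if top is not None: Q=Q[Q[:,2]>np.percentile(Q[:,2],95)-top]
    r=cv2.minAreaRect((Q[:,:2]*1000).astype(np.float32)); print(n,len(Q),'mean',Q.mean(0).round(4),'rect',np.round(r[0],1),np.round(r[1],1),round(r[2],1)); return Q
rep('handle',m((0,150,90),(8,255,255),(210,240,365,395)),.01)
rep('blue',m((100,100,60),(125,255,255),(215,245,305,345)),.008)
rep('note',m((22,100,100),(34,255,255),(190,280,180,250)))
rep('cup1',m((22,100,100),(34,255,255),(215,250,420,455)),.01)
rep('cup2',m((0,150,90),(8,255,255),(255,285,435,462)),.01)
rep('bottle',m((60,100,40),(90,255,255),(125,160,275,305)),.01)
rep('green',m((50,100,40),(80,255,255),(262,292,322,355)),.01)
b=np.zeros(P.shape[:2],bool); b[205:255,275:390]=1
rep('disp', b&(P[:,:,2]>.005))
for x in (0,):
  k=b&(P[:,:,2]>.012)&(P[:,:,2]<.02); rep('chute',k)
E
```

```text
handle 62 mean [ 0.5041 -0.1853  0.1273] rect [ 457.1 -106.9] [ 32.2 214.8] 30.3
blue 138 mean [ 0.4848 -0.0283  0.1005] rect [449.2 -34.4] [114.4  64. ] 9.8
note 1977 mean [0.4729 0.3144 0.0158] rect [483.8 191.4] [218.2 413.5] 3.9
cup1 289 mean [ 0.4803 -0.37    0.0723] rect [ 452.7 -209.2] [ 60.5 390. ] 10.0
cup2 236 mean [ 0.3723 -0.3992  0.0745] rect [ 372.2 -224.9] [ 54.3 404.9] 0.4
bottle 120 mean [0.7521 0.0875 0.1186] rect [752.9  87.8] [38.2 37. ] 33.7
green 133 mean [ 0.3442 -0.0682  0.0249] rect [342.8 -69.3] [43.1 65.1] 29.9
disp 2779 mean [ 0.486  -0.0489  0.0431] rect [479.  -50.4] [179.  364.2] 0.7
chute 471 mean [ 0.4794 -0.0023  0.015 ] rect [469.2 -49. ] [118.2 306.9] 7.5
```

View pics/crop1.png

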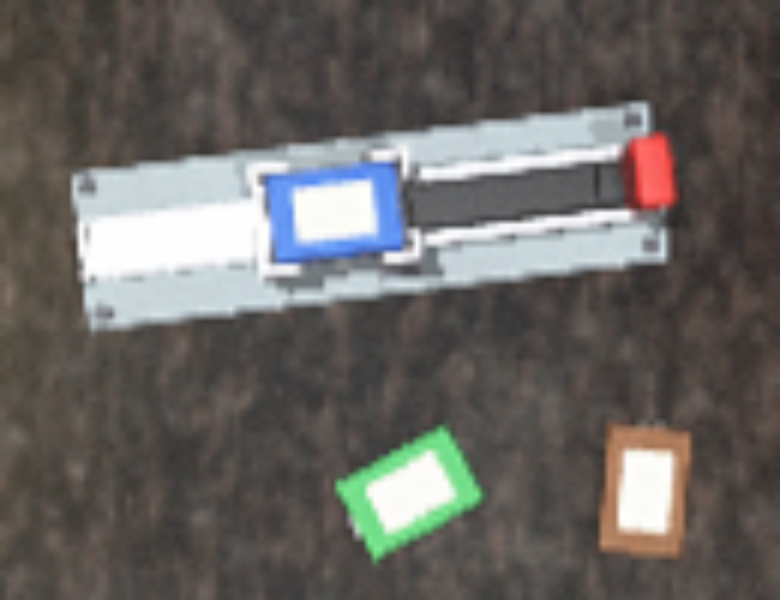

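The crop shows the dispenser: base corners at (75,175), (648,102), (667,262) and (92,330) in crop pixels, the blue stack in the magazine and the red handle at the right end. Green and brown lie apart from it. Some depth readings are missing and skew the rectangles, so I'll use rays to known heights instead.

```bash
cat >> h.py <<'E'
def ray(c,uv,z):
    K=np.asarray(c['intrinsics']);R=np.asarray(c['R']);t=np.asarray(c['t']);o=-R.T@t
    d=np.c_[np.asarray(uv,float),np.ones(len(uv))]@np.linalg.inv(K).T@R
    return o+d*((z-o[2])/d[:,2])[:,None]
E
python3 - <<'E'
from h import *
c=dict(np.load('/tmp/top.npz')); P=cloud(c); img=c['color']; ok=c['depth']>0
f=lambda L:np.array(L)/6-0.5+np.array([270,195])+1/12
q=ray(c,f([(75,175),(648,102),(667,262),(92,330)]),.008)[:,:2]; print(q.round(4))
e=(q[0]-q[1]+q[3]-q[2]);print('yaw',np.arctan2(e[1],e[0]),'len',np.linalg.norm(q[0]-q[1]),np.linalg.norm(q[3]-q[2]),np.linalg.norm(q[0]-q[3]))
e/=np.linalg.norm(e); ctr=q.mean(0); print('centre',ctr,'origin',ctr+.025*e)
s=ray(c,f([(263,180),(398,163),(408,249),(277,264)]),.088)[:,:2]; print('stack',s.mean(0), (s[0]+s[3]-s[1]-s[2])/2)
hh=ray(c,f([(625,140),(667,134),(677,204),(634,210)]),.124)[:,:2]; print('handle',hh.mean(0))
hsv=cv2.cvtColor(img,cv2.COLOR_RGB2HSV)
k=cv2.inRange(hsv,(22,100,100),(34,255,255)); k[:,:180]=0;k[:,250:]=0;k[:185]=0;k[280:]=0
ct=max(cv2.findContours(k,0,1)[0],key=cv2.contourArea); r=cv2.boxPoints(cv2.minAreaRect(ct)); n=ray(c,r,.011)[:,:2]; print('note',n.round(3),n.mean(0))
u=(P[:,:,2]>.1)&ok; u[:205]=0;u[245:]=0;u[:,:365]=0;u[:,395:]=0
print('handle3d',P[u].mean(0),P[u].min(0),P[u].max(0),u.sum())
for n in('cup',):
  for z,px in((.066,(437.5,233)),(.066,(447.5,269)),(.118,(289,145))): print(ray(c,[px],z).round(3))
E
```

```text
[[ 0.506   0.109 ]
 [ 0.5487 -0.1953]
 [ 0.4638 -0.2054]
 [ 0.4241  0.0982]]
yaw 1.7054504488696776 len 0.3072948657141161 0.30619661585063457 0.08260869198216336
centre [ 0.48568012 -0.04838482] origin [ 0.48232393 -0.02361113]
stack [ 0.48221749 -0.0298219 ] [-0.00890118  0.06694614]
handle [ 0.5026459  -0.18425531]
note [[0.574 0.406]
 [0.588 0.254]
 [0.374 0.231]
 [0.361 0.38 ]] [0.4742949  0.31754881]
handle3d [ 0.50633442 -0.18701321  0.10357619] [ 0.48973342 -0.19796805  0.10031774] [ 0.52329172 -0.17726451  0.10844234] 58
[[ 0.479 -0.373  0.066]]
[[ 0.37  -0.401  0.066]]
[[0.737 0.084 0.118]]
```

```bash
cat >> h.py <<'E'
from scipy.spatial.transform import Rotation as Rn
def plan(target,yaw,n,p=None,q=None,nturn=None):
    """rows in tool axes; yaw (deg) = world direction of tool y, tool z down"""
    s=bot.observe(); p=s['position'] if p is None else np.array(p); w=s['orientation']
    R=Rn.from_quat([w[1],w[2],w[3],w[0]])
    a=np.radians(yaw); y=np.array([np.cos(a),np.sin(a),0]); z=np.array([0,0,-1.]); x=np.cross(y,z)
    T=Rn.from_matrix(np.c_[x,y,z]); rv=np.degrees((R.inv()*T).as_rotvec()); nt=nturn or n
    d=(np.array(target)-p)/n
    print('pos',p.round(4),'d',(d*n*1000).round(1),'turn',rv.round(2))
    for i in range(n):
        t=R.inv().apply(d); r=rv/nt if i<nt else rv*0
        print('[%s],'%','.join('%.4g'%v for v in [*t.round(4),*r.round(2)]), '' if (i+1)%5 else '\n')
        R=R*Rn.from_rotvec(r,degrees=True)
E
python3 -c "
from h import *
plan([.504,-.1865,.19],7.7,30,nturn=10)"
```

```text
pos [0.1472 0.607  0.2139] d [ 356.8 -793.5  -23.9] turn [-6.000e-02  5.000e-02  6.867e+01]
[-0.0178,-0.0229,0.0008,-0.01,0,6.87], 
[-0.0204,-0.0206,0.0008,-0.01,0,6.87], 
[-0.0227,-0.018,0.0008,-0.01,0,6.87], 
[-0.0247,-0.0152,0.0008,-0.01,0,6.87], 
[-0.0263,-0.0121,0.0008,-0.01,0,6.87], 

[-0.0276,-0.0089,0.0008,-0.01,0,6.87], 
[-0.0285,-0.0055,0.0008,-0.01,0,6.87], 
[-0.0289,-0.0021,0.0008,-0.01,0,6.87], 
[-0.029,0.0014,0.0008,-0.01,0,6.87], 
[-0.0286,0.0049,0.0008,-0.01,0,6.87], 

[-0.0278,0.0082,0.0008,-0,0,0], 
[-0.0278,0.0082,0.0008,-0,0,0], 
[-0.0278,0.0082,0.0008,-0,0,0], 
[-0.0278,0.0082,0.0008,-0,0,0], 
[-0.0278,0.0082,0.0008,-0,0,0], 

[-0.0278,0.0082,0.0008,-0,0,0], 
[-0.0278,0.0082,0.0008,-0,0,0], 
[-0.0278,0.0082,0.0008,-0,0,0], 
[-0.0278,0.0082,0.0008,-0,0,0], 
[-0.0278,0.0082,0.0008,-0,0,0], 

[-0.0278,0.0082,0.0008,-0,0,0], 
[-0.0278,0.0082,0.0008,-0,0,0], 
[-0.0278,0.0082,0.0008,-0,0,0], 
[-0.0278,0.0082,0.0008,-0,0,0], 
[-0.0278,0.0082,0.0008,-0,0,0], 

[-0.0278,0.0082,0.0008,-0,0,0], 
[-0.0278,0.0082,0.0008,-0,0,0], 
[-0.0278,0.0082,0.0008,-0,0,0], 
[-0.0278,0.0082,0.0008,-0,0,0], 
[-0.0278,0.0082,0.0008,-0,0,0],
```

Call:
{"name": "carry_out", "arguments": {"commands": [[[-0.018,-0.023,0.001,0,0,6.87],[-0.0204,-0.0206,0.001,0,0,6.87],[-0.0227,-0.018,0.001,0,0,6.87],[-0.0247,-0.0152,0.001,0,0,6.87],[-0.0263,-0.012,0.001,0,0,6.87]]], "claw": 0, "force": 40}}

```text
time: 0.52
position: [0.2071, 0.4736, 0.2091]
orientation: [0.0, 0.409, 0.912, -0.0]
contact_force: [1.8, -0.1, 0.5]
width: 0.0922
grip_force: 0.0
```

Call:
{"name": "carry_out", "arguments": {"commands": [[[-0.0276,-0.009,0.001,0,0,6.87],[-0.0285,-0.0055,0.001,0,0,6.87],[-0.029,-0.002,0.001,0,0,6.87],[-0.029,0.0014,0.001,0,0,6.87],[-0.0286,0.005,0.001,0,0,6.87]]]}}

```text
time: 0.93
position: [0.2666, 0.3413, 0.2043]
orientation: [0.0, 0.66, 0.751, -0.0]
contact_force: [0.7, -0.5, 0.6]
width: 0.0915
grip_force: 0.0
```

Call:
{"name": "carry_out", "arguments": {"commands": [[[-0.028,0.008,0.001,0,0,0],[-0.028,0.008,0.001,0,0,0],[-0.028,0.008,0.001,0,0,0],[-0.028,0.008,0.001,0,0,0],[-0.028,0.008,0.001,0,0,0]]]}}

```text
time: 1.35
position: [0.3249, 0.208, 0.1995]
orientation: [0.0, 0.658, 0.753, -0.0]
contact_force: [0.9, 0.3, 0.3]
width: 0.0921
grip_force: 0.0
```

Call:
{"name": "carry_out", "arguments": {"commands": [[[-0.028,0.008,0.001,0,0,0],[-0.028,0.008,0.001,0,0,0],[-0.028,0.008,0.001,0,0,0],[-0.028,0.008,0.001,0,0,0],[-0.028,0.008,0.001,0,0,0]]]}}

```text
time: 1.77
position: [0.3833, 0.0745, 0.1945]
orientation: [-0.0, 0.658, 0.753, 0.0]
contact_force: [0.1, -0.5, 0.6]
width: 0.0914
grip_force: 0.0
```

Call:
{"name": "carry_out", "arguments": {"commands": [[[-0.028,0.008,0.001,0,0,0],[-0.028,0.008,0.001,0,0,0],[-0.028,0.008,0.001,0,0,0],[-0.028,0.008,0.001,0,0,0],[-0.028,0.008,0.001,0,0,0]]]}}

```text
time: 2.18
position: [0.4416, -0.0589, 0.1894]
orientation: [-0.0, 0.658, 0.753, -0.0]
contact_force: [-0.4, -0.1, 0.0]
width: 0.0918
grip_force: 0.0
```

Call:
{"name": "carry_out", "arguments": {"commands": [[[-0.028,0.008,0,0,0,0],[-0.028,0.008,0,0,0,0],[-0.028,0.008,0,0,0,0],[-0.028,0.008,0,0,0,0],[-0.02,0.008,0,0,0,0]]]}}

```text
time: 2.6
position: [0.4991, -0.1851, 0.1893]
orientation: [0.0, 0.658, 0.753, -0.0]
contact_force: [0.5, -0.2, 0.8]
width: 0.0921
grip_force: 0.0
```

```bash
python3 - <<'E'
from h import *
for n in('scene','top'):
    c=snap(n)
    if n=='scene': cv2.imwrite('pics/s1.png',cv2.resize(c['color'][130:280,250:450,::-1],None,fx=4,fy=4))
    else: cv2.imwrite('pics/t1.png',cv2.resize(c['color'][195:295,270:400,::-1],None,fx=6,fy=6))
    P=cloud(c);ok=c['depth']>0; h=cv2.cvtColor(c['color'],cv2.COLOR_RGB2HSV)
    k=(cv2.inRange(h,(0,150,60),(8,255,255))>0)&ok&(abs(P[:,:,0]-.504)<.06)&(abs(P[:,:,1]+.187)<.06)
    Q=P[k]; print(n,len(Q),np.percentile(Q,[3,50,97],axis=0).round(4) if len(Q) else '')
plan([.504,-.1865,.068],7.7,10)
E
```

```text
scene 254 [[ 0.484  -0.2013  0.047 ]
 [ 0.4888 -0.1957  0.0805]
 [ 0.517  -0.1837  0.1023]]
top 3 [[ 0.4904 -0.1809  0.098 ]
 [ 0.493  -0.1806  0.1011]
 [ 0.4956 -0.1803  0.104 ]]
pos [ 0.5    -0.1854  0.1893] d [   4.    -1.1 -121.3] turn [ 0.03  0.05 -0.15]
[-0.0001,0.0004,0.0121,0,0,-0.02], 
[-0.0001,0.0004,0.0121,0,0,-0.02], 
[-0.0001,0.0004,0.0121,0,0,-0.02], 
[-0.0002,0.0004,0.0121,0,0,-0.02], 
[-0.0002,0.0004,0.0121,0,0,-0.02], 

[-0.0002,0.0004,0.0121,0,0,-0.02], 
[-0.0002,0.0004,0.0121,0,0,-0.02], 
[-0.0002,0.0004,0.0121,0,0,-0.02], 
[-0.0002,0.0004,0.0121,0,0,-0.02], 
[-0.0002,0.0004,0.0121,0,0,-0.02],
```

View pics/s1.png

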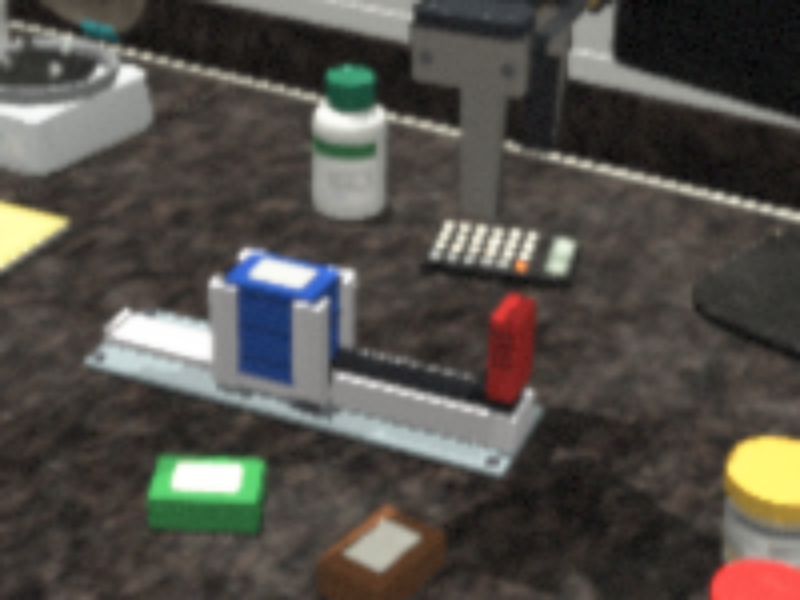

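The scene crop shows the handle upright at crop (512,345), spanning z 0.047–0.103, with the gripper above it. Next: descend, grip, slide.

Call:
{"name": "carry_out", "arguments": {"commands": [[[0,0.001,0.014,0,0,0],[0,0.001,0.014,0,0,0],[0,0.001,0.014,0,0,0],[0,0.001,0.014,0,0,0],[0,0,0.014,0,0,0]]]}}

```text
time: 3.12
position: [0.5022, -0.1814, 0.1188]
orientation: [-0.0, 0.658, 0.753, -0.0]
contact_force: [-0.4, -0.5, 0.5]
width: 0.092
grip_force: 0.0
```

Call:
{"name": "carry_out", "arguments": {"commands": [[[-0.001,0,0.01,0,0,0],[0,0,0.01,0,0,0],[0,0,0.01,0,0,0],[0,0,0.01,0,0,0],[0,0,0.01,0,0,0]]]}}

```text
time: 3.53
position: [0.5029, -0.1833, 0.0689]
orientation: [0.0, 0.658, 0.753, 0.0]
contact_force: [-0.0, -0.6, -0.1]
width: 0.0922
grip_force: 0.0
```

Call:
{"name": "carry_out", "arguments": {"commands": [[[0,0,0,0,0,0],[0,0,0,0,0,0],[0,0,0,0,0,0],[0,0,0,0,0,0],[0,0,0,0,0,0]]], "claw": 255, "force": 40}}

```text
time: 3.95
position: [0.5033, -0.1835, 0.0701]
orientation: [0.0, 0.658, 0.753, 0.0]
contact_force: [0.2, 0.4, 1.5]
width: 0.0607
grip_force: 0.0
```

Call:
{"name": "carry_out", "arguments": {"commands": [[[0,0,0,0,0,0],[0,0,0,0,0,0],[0,0,0,0,0,0],[0,0,0,0,0,0],[0,0,0,0,0,0]]]}}

```text
time: 4.37
position: [0.5038, -0.1834, 0.0698]
orientation: [0.001, 0.658, 0.753, 0.0]
contact_force: [4.4, 1.9, -1.6]
width: 0.0356
grip_force: 40.0
```

```bash
python3 -c "
from h import *
s=bot.observe();print(s['time'],s['position'],s['width'],s['grip_force'],s['contact_force'])
c=snap('scene'); cv2.imwrite('pics/s2.png',cv2.resize(c['color'][130:280,250:450,::-1],None,fx=4,fy=4))"
```

```text
4.3667 [ 0.50376804 -0.18335926  0.06979027] 0.0356395646131684 40.00176787376404 [ 4.43398652  1.93614346 -1.62323479]
```

View pics/s2.png

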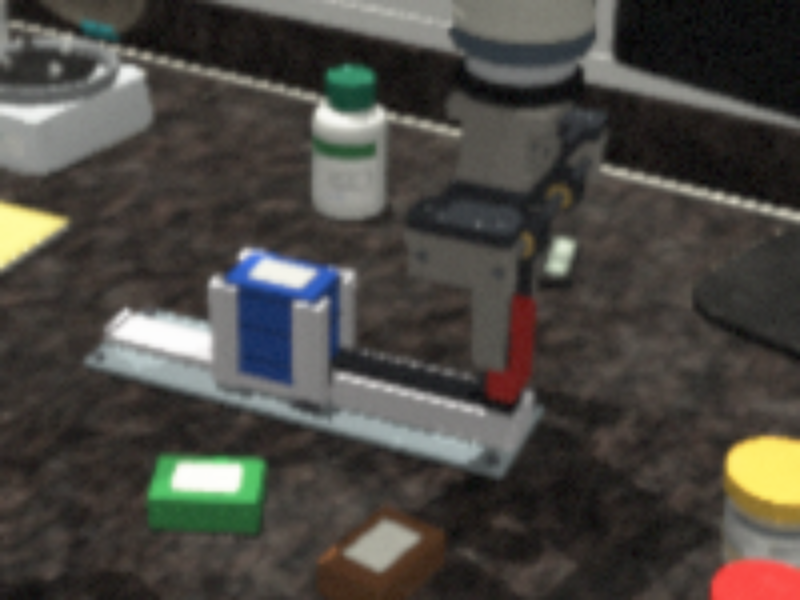

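The crop shows the fingers gripping the red handle at (505,330), with an opening of 35.6 mm. Sliding along +x tool.

Call:
{"name": "carry_out", "arguments": {"commands": [[[0.005,0,0,0,0,0],[0.008,0,0,0,0,0],[0.008,0,0,0,0,0],[0.008,0,0,0,0,0],[0.008,0,0,0,0,0]]]}}

```text
time: 4.83
position: [0.4989, -0.1475, 0.0698]
orientation: [0.001, 0.658, 0.753, -0.0]
contact_force: [5.2, -6.5, -3.5]
width: 0.0353
grip_force: 40.0
```

Call:
{"name": "carry_out", "arguments": {"commands": [[[0.008,0,0,0,0,0],[0.008,0,0,0,0,0],[0.008,0,0,0,0,0],[0.007,0,0,0,0,0],[0.007,0,0,0,0,0]]]}}

```text
time: 5.25
position: [0.4938, -0.1098, 0.0698]
orientation: [0.001, 0.658, 0.753, -0.0]
contact_force: [5.8, -8.3, -4.7]
width: 0.0357
grip_force: 40.0
```

Call:
{"name": "carry_out", "arguments": {"commands": [[[0.005,0,0,0,0,0],[0.003,0,0,0,0,0],[0.002,0,0,0,0,0],[0,0,0,0,0,0],[0,0,0,0,0,0]]]}}

```text
time: 5.67
position: [0.4925, -0.1, 0.0698]
orientation: [0.001, 0.658, 0.753, -0.0]
contact_force: [4.3, -5.6, -3.7]
width: 0.0359
grip_force: 40.0
```

```bash
python3 - <<'E'
from h import *
s=bot.observe();p=s['position'];a=np.array([.50377,-.18336]);print(s['time'],p,s['contact_force'],s['width'],'moved',(p[:2]-a)@[-.134,.991])
c=snap('scene'); cv2.imwrite('pics/s3.png',cv2.resize(c['color'][130:280,250:450,::-1],None,fx=4,fy=4))
E
```

```text
5.6667 [ 0.49252992 -0.10002293  0.06982357] [ 4.29925137 -5.58896589 -3.73313225] 0.03586915439918797 moved 0.08409320269851797
```

View pics/s3.png

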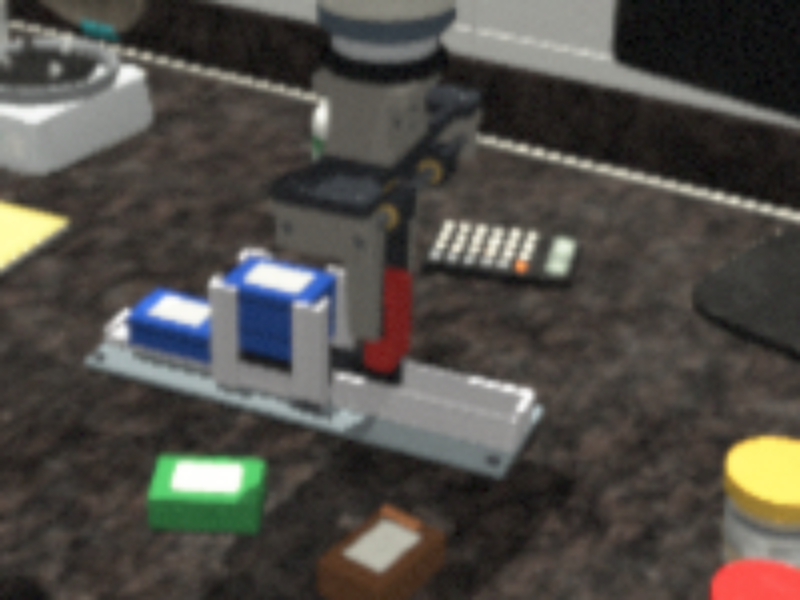

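The crop shows the mailer out on the chute at (172,325) and the handle near the posts; it moved 84 mm. Nudge a bit further, then let go.

Call:
{"name": "carry_out", "arguments": {"commands": [[[0.001,0,0,0,0,0],[0.001,0,0,0,0,0],[0,0,0,0,0,0],[0,0,0,0,0,0],[0,0,0,0,0,0]]]}}

```text
time: 6.13
position: [0.4925, -0.0999, 0.0699]
orientation: [0.002, 0.658, 0.753, -0.001]
contact_force: [4.9, -18.7, -6.0]
width: 0.0355
grip_force: 40.0
```

Call:
{"name": "carry_out", "arguments": {"commands": [[[0,0,0,0,0,0],[0,0,0,0,0,0],[0,0,0,0,0,0],[0,0,0,0,0,0],[0,0,0,0,0,0]]], "claw": 0}}

```text
time: 6.55
position: [0.491, -0.0969, 0.0695]
orientation: [-0.0, 0.658, 0.753, -0.0]
contact_force: [0.5, -0.4, 0.7]
width: 0.0667
grip_force: 0.0
```

Call:
{"name": "carry_out", "arguments": {"commands": [[[0,0,0,0,0,0],[0,0,0,0,0,0],[0,0,0,0,0,0],[0,0,0,0,0,0],[0,0,0,0,0,0]]]}}

```text
time: 6.97
position: [0.4913, -0.0971, 0.0696]
orientation: [-0.0, 0.658, 0.753, -0.0]
contact_force: [0.1, -0.3, -0.6]
width: 0.0919
grip_force: 0.0
```

Call:
{"name": "carry_out", "arguments": {"commands": [[[0,0,-0.02,0,0,0],[0,0,-0.025,0,0,0],[0,0,-0.025,0,0,0],[0,0,-0.025,0,0,0],[0,0,-0.025,0,0,0]]]}}

```text
time: 7.38
position: [0.491, -0.0971, 0.1908]
orientation: [-0.0, 0.658, 0.753, -0.0]
contact_force: [1.5, -0.9, -0.1]
width: 0.0916
grip_force: 0.0
```

```bash
python3 - <<'E'
from h import *
c=snap('scene'); cv2.imwrite('pics/s4.png',cv2.resize(c['color'][130:280,250:450,::-1],None,fx=4,fy=4))
P=cloud(c);ok=c['depth']>0;h=cv2.cvtColor(c['color'],cv2.COLOR_RGB2HSV)
blue=(cv2.inRange(h,(100,100,40),(128,255,255))>0)&ok&(P[:,:,1]>-.02)&(P[:,:,2]<.06)&(abs(P[:,:,0]-.47)<.08)&(P[:,:,2]>.0)
e=np.array([-.134,.991]);f=np.array([-.991,-.134]);o=np.array([.4823,-.0250])
Q=P[blue];a=(Q[:,:2]-o)@e;Q=Q[a>.043];a=(Q[:,:2]-o)@e;b=(Q[:,:2]-o)@f
print(len(Q),np.percentile(a,[2,50,98]),np.percentile(b,[2,50,98]),np.percentile(Q[:,2],[2,50,98]))
s=bot.observe();print(s['time'],s['position'],s['width'],s['contact_force'])
t=[*(o+.079*e),.15];plan(t,7.7,5)
E
```

```text
521 [0.04799143 0.51696291 0.62559955] [-0.13227942 -0.0771588   0.0245763 ] [0.00127938 0.02790842 0.04235197]
7.4333 [ 0.49359661 -0.09762166  0.19539218] 0.09182148934755179 [ 1.69364401 -0.23058431  4.03278216]
pos [ 0.4936 -0.0976  0.1954] d [-21.9 150.9 -45.4] turn [ 0.33  0.11 -0.02]
[0.0305,-0.0004,0.009,0.07,0.02,-0], 
[0.0305,-0.0003,0.009,0.07,0.02,-0], 
[0.0305,-0.0003,0.009,0.07,0.02,-0], 
[0.0305,-0.0003,0.0091,0.07,0.02,-0], 
[0.0305,-0.0003,0.0091,0.07,0.02,-0],
```

View pics/s4.png

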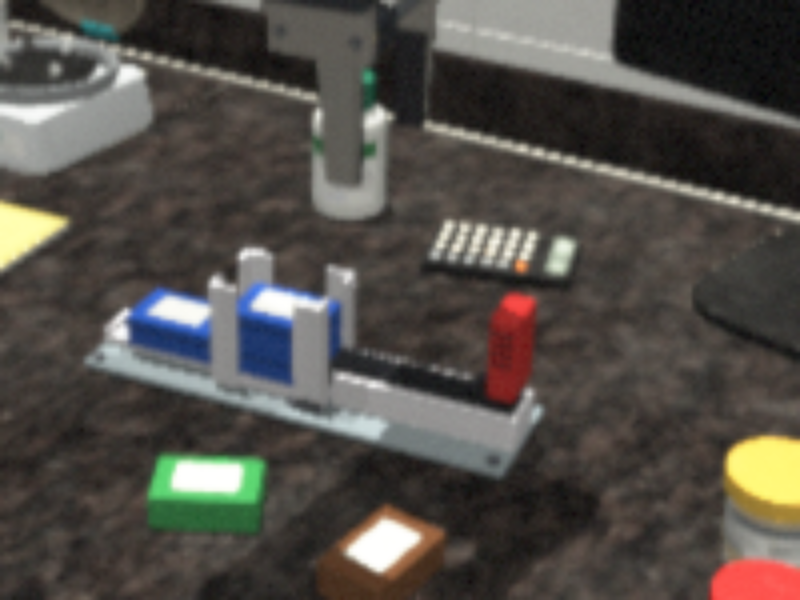

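The crop shows the pusher home, two mailers dropped in the magazine (285,335) and one mailer on the chute (172,325). Moving above it and descending.

Call:
{"name": "carry_out", "arguments": {"commands": [[[0.03,0,0.009,0,0,0],[0.03,0,0.009,0,0,0],[0.03,0,0.009,0,0,0],[0.03,0,0.009,0,0,0],[0.03,0,0.009,0,0,0]]]}}

```text
time: 7.85
position: [0.4708, 0.0527, 0.1442]
orientation: [0.0, 0.658, 0.753, 0.0]
contact_force: [-0.5, 0.1, -0.7]
width: 0.0914
grip_force: 0.0
```

```bash
python3 - <<'E'
from h import *
c=snap('scene');P=cloud(c);ok=c['depth']>0;h=cv2.cvtColor(c['color'],cv2.COLOR_RGB2HSV)
e=np.array([-.134,.991]);f=np.array([-.991,-.134]);o=np.array([.4823,-.0250])
k=ok&(P[:,:,2]>.032)&(P[:,:,2]<.05); a=(P[:,:,:2]-o)@e;b=(P[:,:,:2]-o)@f
k&=(a>.03)&(a<.14)&(abs(b)<.04); Q=P[k]; print(k.sum(),np.percentile(a[k],[3,50,97]),np.percentile(b[k],[3,50,97]))
# label only
l=k&(cv2.inRange(h,(0,0,150),(180,90,255))>0)&(a>.055);print('label',l.sum(),a[l].mean(),b[l].mean(),P[l].mean(0))
plan([*(o+.079*e),.02],7.7,10)
E
```

```text
205 [0.03291644 0.07453221 0.10422333] [-0.01773226  0.01378434  0.02797592]
label 77 0.0774665983488476 -0.0008708775684817886 [0.47278287 0.05188325 0.03971303]
pos [0.4692 0.0563 0.1426] d [   2.5   -3.1 -122.6] turn [-0.12 -0.12 -0.04]
[-0.0004,0.0002,0.0123,-0.01,-0.01,-0], 
[-0.0004,0.0002,0.0123,-0.01,-0.01,-0], 
[-0.0004,0.0002,0.0123,-0.01,-0.01,-0], 
[-0.0004,0.0002,0.0123,-0.01,-0.01,-0], 
[-0.0004,0.0002,0.0123,-0.01,-0.01,-0], 

[-0.0003,0.0002,0.0123,-0.01,-0.01,-0], 
[-0.0003,0.0002,0.0123,-0.01,-0.01,-0], 
[-0.0003,0.0002,0.0123,-0.01,-0.01,-0], 
[-0.0003,0.0002,0.0123,-0.01,-0.01,-0], 
[-0.0003,0.0002,0.0123,-0.01,-0.01,-0],
```

Call:
{"name": "carry_out", "arguments": {"commands": [[[-0.001,0.001,0.015,0,0,0],[-0.001,0.001,0.015,0,0,0],[0,0,0.015,0,0,0],[0,0,0.015,0,0,0],[0,0,0.015,0,0,0]]]}}

```text
time: 8.32
position: [0.4735, 0.0498, 0.0689]
orientation: [0.0, 0.658, 0.753, 0.0]
contact_force: [-0.2, -1.2, -0.9]
width: 0.092
grip_force: 0.0
```

Call:
{"name": "carry_out", "arguments": {"commands": [[[0,0,0.012,0,0,0],[0,0,0.012,0,0,0],[0,0,0.012,0,0,0],[0,0,0.007,0,0,0],[0,0,0,0,0,0]]]}}

```text
time: 8.73
position: [0.4725, 0.0497, 0.0253]
orientation: [-0.001, 0.658, 0.753, -0.001]
contact_force: [-0.0, -0.4, 0.4]
width: 0.092
grip_force: 0.0
```

Call:
{"name": "carry_out", "arguments": {"commands": [[[0.001,0,0.003,0,0,0],[0.001,0,0.002,0,0,0],[0,0,0,0,0,0],[0,0,0,0,0,0],[0,0,0,0,0,0]]], "claw": 255, "force": 20}}

```text
time: 9.15
position: [0.4735, 0.0518, 0.022]
orientation: [0.0, 0.658, 0.753, 0.0]
contact_force: [-0.4, -0.4, 0.1]
width: 0.0608
grip_force: 0.0
```

Call:
{"name": "carry_out", "arguments": {"commands": [[[0,0,0,0,0,0],[0,0,0,0,0,0],[0,0,0,0,0,0],[0,0,0,0,0,0],[0,0,0,0,0,0]]]}}

```text
time: 9.57
position: [0.4733, 0.0518, 0.0218]
orientation: [0.0, 0.658, 0.753, 0.0]
contact_force: [-0.2, 0.0, 4.9]
width: 0.044
grip_force: 20.0
```

Gripped at 44 mm. Lifting and carrying.

Call:
{"name": "carry_out", "arguments": {"commands": [[[0,0,-0.008,0,0,0],[0,0,-0.015,0,0,0],[0,0,-0.015,0,0,0],[0,0,-0.015,0,0,0],[0,0,-0.012,0,0,0]]]}}

```text
time: 9.98
position: [0.4734, 0.0518, 0.088]
orientation: [0.0, 0.658, 0.753, 0.0]
contact_force: [0.5, -0.0, -0.1]
width: 0.0438
grip_force: 20.0
```

Call:
{"name": "carry_out", "arguments": {"commands": [[[0.012,0.002,0,0,0,0],[0.02,0.003,0,0,0,0],[0.025,0.004,0,0,0,0],[0.025,0.004,0,0,0,0],[0.025,0.004,0,0,0,0]]]}}

```text
time: 10.4
position: [0.4757, 0.1611, 0.0871]
orientation: [0.0, 0.658, 0.753, 0.0]
contact_force: [0.7, 0.5, -0.2]
width: 0.0441
grip_force: 20.0
```

Call:
{"name": "carry_out", "arguments": {"commands": [[[0.025,0.004,0,0,0,0],[0.025,0.004,0,0,0,0],[0.025,0.004,0,0,0,0],[0.02,0.003,0,0,0,0],[0.02,0.003,0,0,0,0]]]}}

```text
time: 10.82
position: [0.478, 0.2777, 0.087]
orientation: [0.0, 0.658, 0.753, 0.0]
contact_force: [0.9, -0.2, 0.5]
width: 0.0437
grip_force: 20.0
```

Call:
{"name": "carry_out", "arguments": {"commands": [[[0.018,0.002,0,0,0,0],[0.014,0.001,0,0,0,0],[0.01,0,0,0,0,0],[0,0,0,0,0,0],[0,0,0,0,0,0]]]}}

```text
time: 11.23
position: [0.4753, 0.3183, 0.0866]
orientation: [0.0, 0.658, 0.753, -0.0]
contact_force: [0.5, -0.6, -0.1]
width: 0.044
grip_force: 20.0
```

```bash
python3 - <<'E'
from h import *
s=bot.observe();print(s['time'],s['position'],s['width'],s['grip_force'])
c=snap('scene'); cv2.imwrite('pics/s5.png',cv2.resize(c['color'][130:280,180:380,::-1],None,fx=4,fy=4))
plan([.474,.3175,.018],7.7,10)
E
```

```text
11.2333 [0.47529613 0.31828373 0.08655562] 0.04397880571633843 19.999873638153076
pos [0.4753 0.3178 0.0865] d [ -1.3  -0.3 -68.5] turn [-0.03  0.03 -0.01]
[-0,-0.0001,0.0069,-0,0,-0], 
[-0,-0.0001,0.0069,-0,0,-0], 
[-0,-0.0001,0.0069,-0,0,-0], 
[-0,-0.0001,0.0069,-0,0,-0], 
[-0,-0.0001,0.0069,-0,0,-0], 

[-0,-0.0001,0.0069,-0,0,-0], 
[-0,-0.0001,0.0069,-0,0,-0], 
[-0,-0.0001,0.0069,-0,0,-0], 
[-0,-0.0001,0.0069,-0,0,-0], 
[-0,-0.0001,0.0069,-0,0,-0],
```

View pics/s5.png

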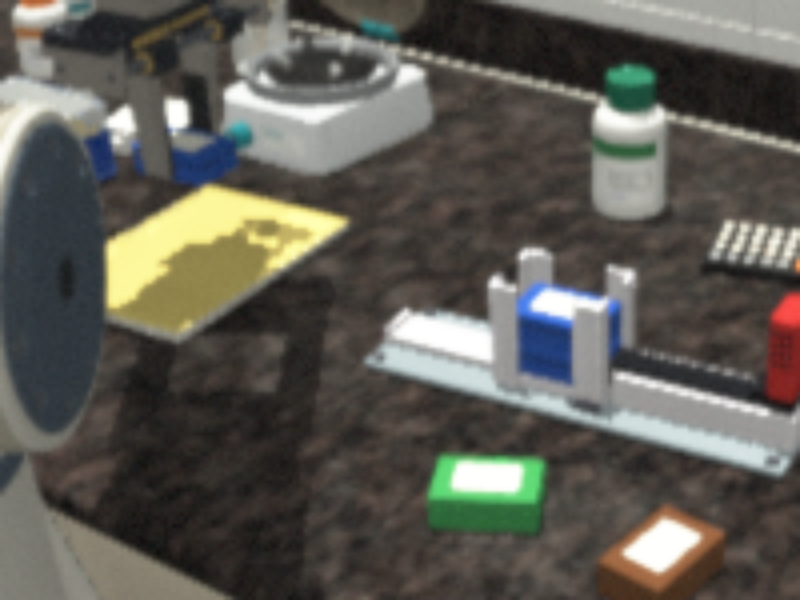

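The crop shows the mailer held level at (185,155) above the notebook (210,260), with the chute empty and two mailers in the magazine. Lowering.

Call:
{"name": "carry_out", "arguments": {"commands": [[[0,0,0.012,0,0,0],[0,0,0.012,0,0,0],[0,0,0.012,0,0,0],[0,0,0.01,0,0,0],[0,0,0.008,0,0,0]]]}}

```text
time: 11.7
position: [0.4749, 0.3177, 0.0306]
orientation: [-0.0, 0.658, 0.753, -0.001]
contact_force: [-0.9, -0.5, 0.3]
width: 0.044
grip_force: 20.0
```

Call:
{"name": "carry_out", "arguments": {"commands": [[[0,0,0.006,0,0,0],[0,0,0.004,0,0,0],[0,0,0.003,0,0,0],[0,0,0.002,0,0,0],[0,0,0,0,0,0]]]}}

```text
time: 12.12
position: [0.4756, 0.3185, 0.0174]
orientation: [-0.0, 0.658, 0.753, -0.0]
contact_force: [0.6, -0.1, -0.8]
width: 0.0435
grip_force: 20.0
```

Call:
{"name": "carry_out", "arguments": {"commands": [[[0,0,0.0006,0,0,0],[0,0,0,0,0,0],[0,0,0,0,0,0],[0,0,0,0,0,0],[0,0,0,0,0,0]]]}}

```text
time: 12.53
position: [0.4757, 0.3186, 0.0172]
orientation: [0.0, 0.658, 0.753, 0.0]
contact_force: [-0.3, 1.5, -0.9]
width: 0.0438
grip_force: 20.0
```

Call:
{"name": "carry_out", "arguments": {"commands": [[[0,0,0,0,0,0],[0,0,0,0,0,0],[0,0,0,0,0,0],[0,0,0,0,0,0],[0,0,0,0,0,0]]], "claw": 0}}

```text
time: 12.95
position: [0.4756, 0.3185, 0.017]
orientation: [0.0, 0.658, 0.753, 0.0]
contact_force: [-0.3, -0.1, 1.1]
width: 0.0754
grip_force: 0.0
```

Call:
{"name": "carry_out", "arguments": {"commands": [[[0,0,0,0,0,0],[0,0,0,0,0,0],[0,0,0,0,0,0],[0,0,0,0,0,0],[0,0,0,0,0,0]]]}}

```text
time: 13.37
position: [0.4756, 0.3185, 0.017]
orientation: [0.0, 0.658, 0.753, -0.0]
contact_force: [0.3, 0.0, 0.2]
width: 0.0921
grip_force: 0.0
```

Call:
{"name": "carry_out", "arguments": {"commands": [[[0,0,-0.01,0,0,0],[0,0,-0.025,0,0,0],[0,0,-0.035,0,0,0],[0,0,-0.035,0,0,0],[0,0,-0.03,0,0,0]]]}}

```text
time: 13.78
position: [0.4757, 0.3186, 0.1548]
orientation: [0.0, 0.658, 0.753, 0.001]
contact_force: [0.5, 0.6, 0.2]
width: 0.0919
grip_force: 0.0
```

Call:
{"name": "carry_out", "arguments": {"commands": [[[-0.02,0,-0.01,0,0,0],[-0.02,0,0,0,0,0],[-0.02,0,0,0,0,0],[-0.02,0,0,0,0,0],[0,0,0,0,0,0]]]}}

```text
time: 14.2
position: [0.4863, 0.2366, 0.1628]
orientation: [0.0, 0.659, 0.752, -0.0]
contact_force: [-0.9, -0.6, -0.0]
width: 0.0924
grip_force: 0.0
```

```bash
python3 - <<'E'
from h import *
c=snap('scene'); t=snap('top')
cv2.imwrite('pics/s6.png',np.vstack([cv2.resize(c['color'][150:250,180:380,::-1],(800,400))[:,:600],cv2.resize(t['color'][190:280,180:450,::-1],(600,200))]))
s=bot.observe();print(s['time'],s['position'],s['contact_force'])
E
```

```text
14.3 [0.48646719 0.2389742  0.16270389] [ 0.69600576  0.21005879 -0.31735997]
```

View pics/s6.png

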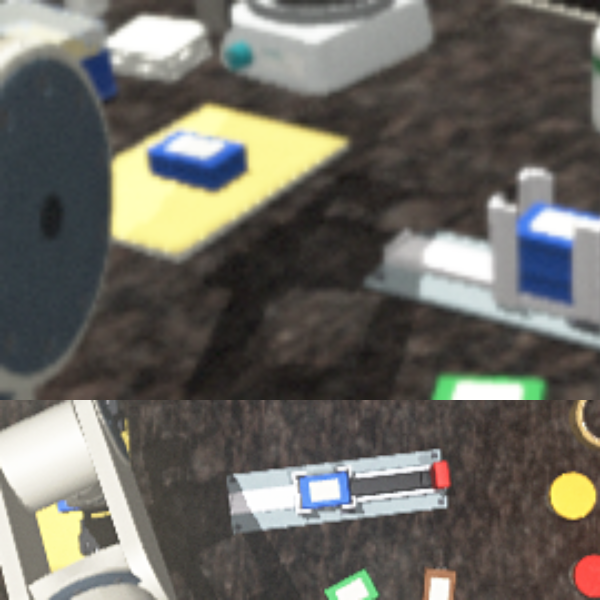

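The mailer lies flat, label up, in the middle of the notebook (197,160). The handle is home (441,475), the stack is in place and nothing is being touched.

```bash
python3 -c "
from bench import job_done
print(job_done())"
```

```text
the job is handed in; nothing more can be done
None
```

The job is handed in (no verdict came back): one blue mailer lies flat, label up, near the middle of the notebook; the pusher snapped home, the other two mailers are in the magazine, and nothing else appears to have moved.

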